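# Set up the titration beaker and slanted probe

## Task

Get the stirrer ready for a titration: first set the straight-sided white beaker down gently, upright, on the stirrer's round plate, inside its raised rim. Then swing the holder arm all the way in over the beaker until it meets its stop, take the black-handled probe out of the rack and push it down through the slanted eyelet at the arm's end until its handle rests on the eyelet, with its tip in the beaker. Let go of everything, and leave the other glassware, the thermometer and the bottles standing where they are.

Things in the scene. Friction and masses are not known exactly. Their poses are not given: they have to be found in the camera images.
- beaker_mid (a point): Centre (half-way up, on the axis) of the straight-sided white plastic beaker, 66 mm outside diameter, 85 mm tall, wall 3.5 mm, open at the top, about 0.12 kg; it stands on the table on the right among two conical flasks and changes places with them. z is its axis, up.
- plate_top (a point): Centre of the stirrer's round steel plate, on its upper face, 55 mm above the table. A rim 5 mm high (75 mm inside diameter) stands round this point and locates the beaker. The stirrer is a fixed white box 130 x 130 x 50 mm; its x axis points from the plate to the post (16 mm thick, 205 mm tall) that stands 125 mm from the plate's centre, y to the left of that. Axes as the stirrer's, z up.
- swing (a joint): Angle (rad) of the holder arm about the upright post. 0: stop, arm over the beaker, pointing from the post along the stirrer's -x; it grows as the arm swings out (clockwise from above) towards the stirrer's +y side, at most 1.5. Stiff: it stays where it is left and takes about 2 N at the knob to move.
- swing_hinge (a point): Point on the post's axis, about which the arm swings, at the height of the knob's grip (207 mm above the table).
- swing_knob (a point): Grip point of the black upright knob on the holder arm: round, 16 mm diameter, 45 mm tall (from 182 to 227 mm above the table), grip point half-way up, 75 mm from the post's axis. The arm below it is a bar 14 mm wide, its top 182 mm above the table.
- eyelet (a point): The slanted eyelet, a grey block 34 x 34 x 24 mm at the holder arm's end, 160 mm from the post's axis, with a through bore of 13.5 mm, mouth chamfered by 2 mm. Origin: centre of the bore's upper mouth, 180 mm above the table; z runs up and out along the bore, leaning 26 degrees from vertical away from the post; y is level, across the slant. It moves with the arm; with the arm in, its bore points into the beaker, over the plate.
- probe_grip (a point): Centre of the black handle of the probe: a stiff rod, round handle 24 mm diameter and 60 mm long, then below it a steel shaft 10 mm diameter and 115 mm long with a tapered tip; about 0.09 kg. A lighter stub, 12 mm wide, stands 12 mm above the handle. z runs along the rod from the tip to the handle. It stands upright in one of the two holes of the rack, its handle resting on the rack's top.
- probe_shoulder (a point): On the probe's axis at the lower end of its handle, 115 mm above the tip and 30 mm below the handle's centre; this face comes to rest on the eyelet's mouth. z as at the handle.
- probe_tip (a point): The tip of the probe's shaft, on its axis. z as at the handle.
- rack: Fixed white block 60 (x) x 130 (y) x 120 mm (z), origin under its centre; two upright holes 13.5 mm wide, 118 mm deep, at y = +32 and -32 mm: one holds the probe, the other the thermometer, either way round.
- thermometer_mid (a point): Bystander: slim glass thermometer, 9 mm thick with a 22 mm cork collar, in the rack's other hole; it rises to 193 mm above the table. The point is 155 mm above the table, on its axis. Leave it.
- flask_a_mid (a point): Bystander: conical glass flask, 68 mm wide at the foot, 105 mm tall; point on its axis 50 mm up. Leave it.
- flask_b_mid (a point): Bystander: another such flask, point on its axis 50 mm up. Leave it.
- dropper_mid (a point): Bystander: small brown bottle, 44 mm wide, 85 mm tall, its centre. Leave it.
- cylinder_mid (a point): Bystander: tall clear measuring cylinder, 64 mm wide at the foot, 194 mm tall, its centre. Leave it.
Not all that is in view belongs to the job. What is shaped like the part that bears beaker_mid but green is not meant. There is more than one size of the part that bears probe_grip; the job needs the larger.

How it is judged:
On the way, in this order (a step that is already met when the one before it is completed fails the run):
1. the beaker stands on the plate inside its rim, let go (horizontal distance between beaker_mid and plate_top below 0.009 m and z of beaker_mid in the frame of plate_top between 0.039 and 0.0455 m and angle between beaker_mid's own z axis and vertical below 0.06 rad and contact force between the fingers and anything else below 0.2 N), for 0.2 s.
2. the holder arm is swung in to its stop over the beaker (value of joint swing below 0.05 rad and horizontal distance between beaker_mid and plate_top below 0.009 m and z of beaker_mid in the frame of plate_top between 0.039 and 0.0455 m and angle between beaker_mid's own z axis and vertical below 0.06 rad), for 0.2 s.
3. the probe is through the eyelet, its handle resting on it, the tip in the beaker (distance between probe_shoulder and eyelet below 0.008 m and angle between the z axis of probe_grip and the z axis of eyelet, either way round below 0.2 rad and horizontal distance between probe_tip and beaker_mid below 0.03 m and z of probe_tip in the frame of beaker_mid below 0.02 m and value of joint swing below 0.05 rad), for 0.2 s.
At the end, for the whole second after the job is handed in: Beaker upright on the plate inside the rim (within 9 mm of centre); arm at its stop (0.05 rad); probe through the eyelet, lower face of its handle within 8 mm of the mouth, in line with the bore within 0.2 rad, tip in the beaker below the brim; all released and at rest (all of step 3 and horizontal distance between beaker_mid and plate_top below 0.009 m and z of beaker_mid in the frame of plate_top between 0.039 and 0.0455 m and angle between beaker_mid's own z axis and vertical below 0.06 rad and linear speed of each of probe, beaker below 0.03 m/s); the robot touches nothing.
It fails at once if a flask, the thermometer, the small bottle or the measuring cylinder is moved by more than 30 mm (distance of any of flask_a_mid, flask_b_mid, thermometer_mid, dropper_mid, cylinder_mid from where it was at the start of the episode above 0.03 m).
It fails at once if the beaker is tipped over (angle between beaker_mid's own z axis and vertical above 0.8 rad).
It fails at once if the beaker is dropped: it moves faster than 0.5 m/s while not held (linear speed of beaker above 0.5 m/s and contact force between the fingers and beaker below 0.1 N).
It also fails if it takes over 64 s, if anything falls off the work surface, if the arm or the gripper's body presses on something with over 40 N, if the wrist force passes 120 N, or if a joint passes its speed limit or range.

## Robot

A 6-joint arm with a two-finger parallel gripper is mounted at the origin on the work surface. World frame = base frame: x ahead of the robot, y to its left, z up, the work surface at z = 0. Lengths are in m, angles in rad, forces in N, time in s.
With the tool pointing down it reaches from about 0.425 to 0.95 m from the base axis. Payload 3.5 kg.
Tool frame: the origin (TCP) lies between the finger pads; the fingertips stand 19 mm ahead of it and the grasp point (between the pads) is the TCP (ctrl.nose_length is the distance from the TCP to the fingertips, in m); z points along the fingers, y is the line along which they close (so a half turn about z gives the same grasp; the last joint's range is limited). The gripper opens to 85 mm and grips with 20 to 120 N. Pads are 22 mm wide; open, the fingers measure 114 mm over their backs; the gripper's body (76 mm by 85 mm) begins 54 mm behind the grasp point. The pads swing forward as they close: fully open they stand 13 mm farther back than shut.
Start: joints at [1.165, 0.286, 1.577, -0, 1.279, -0.15], TCP at [0.171, 0.653, 0.25] pointing down, gripper open.
Joint ranges: [-2.77, 2.77], [-0.9, 2.22], [0.21, 2.48], [-1.53, 4.67], [0.24, 2.81], [-2.84, 2.84]. Speed limits (rad/s): [2.79, 2.79, 3.14, 3.14, 3.14, 3.14].

## Interface

Orientations are given as a unit quaternion [x, y, z, w].
In Python, from plant import ctrl gives the robot as it stands.
- The arm moves only by the tool apply_moves, never from a script. Its argument "series" is a list of rows, each a list of 6 numbers: the shift along the world's x, y, z scaled (see below), then the turn, a rotation vector about the world's x, y, z scaled (see below). A call has 1 to 20 rows; each row is the pose to reach, as a shift and turn from the pose commanded when the call began; what a row does not reach only later rows make up. The controller multiplies each number of a shift by 0.8 m and each number of a turn by 45 degrees. A row lasts 1/8 s, in which the tool goes at most 62.5 mm and 10.7 degrees, less where a joint would pass 70% of its speed; a pose out of reach is approached as far as the arm can. A call with a number of a shift or a turn outside -1 to 1 is refused whole. A call with a gripper value outside its range is refused whole. "jaw" is the opening, from 0 (shut) to 1 (fully open), set as the call begins (left out, the last holds). The fingers move at their own pace and stop on an object; "squeeze" is the grip in N (left out, the last holds). Time passes only in rows, so rows that repeat a pose let the fingers close. It gives the time, the measured TCP pose, the force, the opening and the grip force at its end, in the units of the state.
- ctrl.get_state(): the state, without advancing time (a new reading comes with each control period).
- ctrl.read_camera(name): name is "scene" or "top" or "wrist"; returns the picture (480x640x3 uint8, red, green, blue); there is no depth.
- ctrl.get_calibration(name): a dict with "fx", "fy", "cx", "cy" (pixels), "xyz" and "orientation" of the camera in the world; the wrist camera has in their place "hand_eye" (4x4, takes a point from camera to tool coordinates, whose origin is the TCP and whose axes are the flange's). Camera axes: x right, y up, looking along -z (the intrinsics and any distortion apply to the point x, -y, -z); pixel columns grow to the right and rows downward; lengths in m; the calibration is good to about 2 mm. A picture is of the moment at which its call begins: read the wrist's pose just before it. get_calibration takes no time and is no camera call.
- ctrl.sign_off(): hands the job in; it is judged then, once.
Trained networks look in the newest picture that a camera, given by its name, has taken for a name from the list of things; names that differ only in an ending like _2 or _b are one class to them, and where a whole thing is asked for, a point or a joint stands for the part that bears it (a point fixed in the world has none). Each returns a list of dicts, best first, with "p" (0 to 1); they miss things now and then, are a little off and sometimes report something else, mostly with a low value. They report only what shows in the picture. A call takes as long as a camera call. They do not tell look-alikes from the thing itself.
- ctrl.boxes_of(thing, camera): "xy" ([column, row] as shares, 0 to 1, of the picture: columns of its width, rows of its height, amid what is visible of it).
- ctrl.silhouettes(thing, camera): "pixels" (480x640 bool, what is visible of it) and "xy" ([column, row] as shares, 0 to 1, of the picture: columns of its width, rows of its height, amid what is visible of it).
The state is a dict: "time": time; "qpos": joint angles; "dq": joint speeds; "joint_efforts": joint torques, N m; "eef_pos": TCP position; "tcp_rot": TCP orientation; "contact_force": force on the tool from outside, world axes, zero at the start; "wrist_torque": the same for the moment, N m; "opening": opening from 0.0 (shut) to 1.0 (fully open); "finger_force": force on a finger pad.
Only numpy, scipy, OpenCV 4.12 (cv2) and the standard library are available. Lean on these libraries where they do the work, as an engineer would, in place of code of your own. Each camera call takes 0.05 s, during which the arm holds its last target. There are 200 camera calls.

## Working session

There is one attempt and no reset: what is moved stays moved. The work goes in short steps, Python scripts to look and compute and a tool call to move; the robot and the scene stay as the last step left them, time stands still between calls to the robot, and variables do not carry over. Pictures are saved under pics/ and viewed, at most 10 in all, crops included, and the job is handed in when it is done.

Besides the shell and the picture viewer there is one more tool, called by a JSON object that holds its "op" and its "data". apply_moves: Moves the arm, as the interface text tells. Shifts and turns lie within -1 to 1; 1 stands for 0.8 m of shift or 45 degrees of turn. Its arguments: {"type":"object","properties":{"series":{"type":"array"},"jaw":{"type":"number"},"squeeze":{"type":"number"}},"required":["series"]}

```bash
mkdir -p pics; ls; python3 - <<'E'
from plant import ctrl
import cv2,numpy as np
for c in ["scene","top"]:
    im=ctrl.read_camera(c); cv2.imwrite(f"pics/{c}0.png",im[:,:,::-1]); print(c,ctrl.get_calibration(c))
    for t in ["beaker_mid","plate_top","swing_knob","eyelet","probe_grip","rack","thermometer_mid","flask_a_mid","dropper_mid","cylinder_mid"]:
        try: print(t,[(round(d["p"],2),(np.array(d["xy"])*[640,480]).round(0).tolist()) for d in ctrl.boxes_of(t,c)][:5])
        except Exception as e: print(t,e)
print(ctrl.get_calibration("wrist"));print(ctrl.get_state())
E
```

```text
pics
scene {'fx': 618.2005384129026, 'fy': 618.2005384129026, 'cx': 322.0455552004302, 'cy': 243.81887828938272, 'xyz': array([1.21321919, 0.567955  , 1.1794986 ]), 'orientation': array([0.13775611, 0.3195925 , 0.85925053, 0.37492988])}
beaker_mid [(0.74, [223.0, 169.0]), (0.62, [253.0, 185.0])]
plate_top [(0.6, [368.0, 288.0])]
swing_knob [(0.9, [376.0, 292.0]), (0.63, [473.0, 296.0])]
eyelet [(0.86, [376.0, 287.0])]
probe_grip [(0.7, [531.0, 342.0]), (0.63, [503.0, 304.0])]
rack [(0.91, [478.0, 327.0])]
thermometer_mid []
flask_a_mid [(0.78, [258.0, 230.0])]
dropper_mid [(0.64, [476.0, 419.0])]
cylinder_mid [(0.81, [215.0, 252.0]), (0.32, [299.0, 209.0])]
top {'fx': 511.11510589736616, 'fy': 511.11510589736616, 'cx': 317.77585855765545, 'cy': 234.22079589170673, 'xyz': array([ 0.34646983, -0.03174297,  1.28407506]), 'orientation': array([ 0.07021843, -0.07251617, -0.70050279,  0.70647478])}
beaker_mid [(0.92, [457.0, 283.0]), (0.69, [504.0, 281.0])]
plate_top [(0.93, [276.0, 267.0])]
swing_knob [(0.57, [239.0, 226.0])]
eyelet [(0.85, [243.0, 222.0])]
probe_grip [(0.75, [158.0, 329.
[... 763 characters left out ...]
}
{'time': 1.1, 'qpos': array([ 1.16502584e+00,  2.86298439e-01,  1.57671998e+00, -4.57798345e-05,
        1.27858919e+00, -1.50000190e-01]), 'dq': array([ 0.00018619,  0.00165127,  0.00138285, -0.00124589,  0.00033943,
       -0.00128933]), 'joint_efforts': array([ 8.10624115e-04, -4.05970109e+01, -2.92943877e+01, -1.19009110e-04,
        6.11116157e-04,  1.87716488e-06]), 'eef_pos': array([0.17074169, 0.65302663, 0.25031507]), 'tcp_rot': array([ 1.27530310e-01,  9.91834674e-01, -1.32046231e-05,  1.90271718e-05]), 'contact_force': array([-0.23680866,  0.61624925,  0.62108705]), 'wrist_torque': array([-0.02230198,  0.00014023,  0.04566045]), 'finger_force': 0.0, 'opening': 0.998310300915216}
```

View pics/scene0.png

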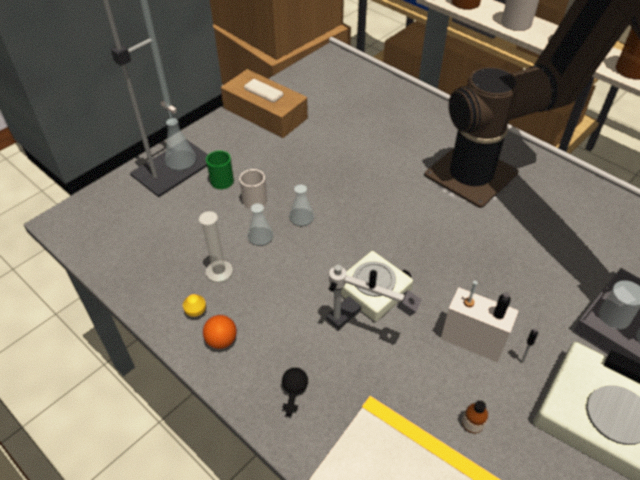

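View pics/top0.png

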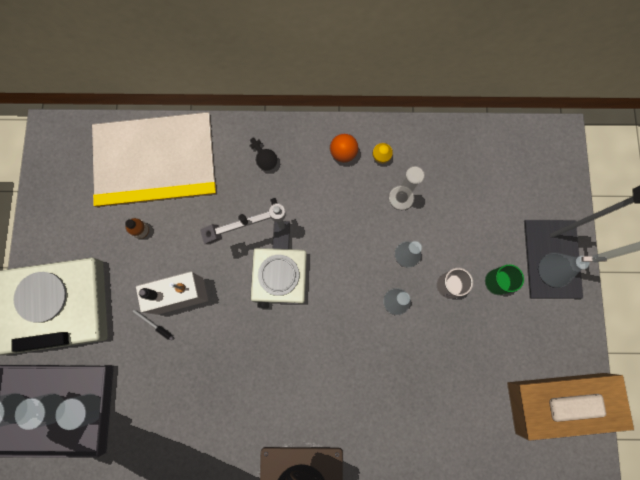

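The scene picture shows the white beaker at (253,188), with the green look-alike beside it. The stirrer is at (375,280), with the arm swung out and the eyelet at (412,300). The big probe is in the rack at (503,305), and a small probe lies at (531,342). In the top picture the beaker rim is at (459,282), plate (279,275), post (278,212), eyelet (208,234) and probe (148,293).

```bash
cat > h.py <<'E'
from plant import ctrl
import cv2,numpy as np
from scipy.spatial.transform import Rotation as R
def cam(name,st=None):
    c=ctrl.get_calibration(name)
    if name=="wrist":
        st=st or ctrl.get_state(); H=np.array(c["hand_eye"]); Rt=R.from_quat(st["tcp_rot"]).as_matrix()
        return c,Rt@H[:3,:3],Rt@H[:3,3]+st["eef_pos"]
    return c,R.from_quat(c["orientation"]).as_matrix(),np.array(c["xyz"])
def ray(C,px):
    c,Rm,o=C; d=Rm@np.array([(px[0]-c["cx"])/c["fx"],-(px[1]-c["cy"])/c["fy"],-1]); return o,d
def at_z(C,px,z):
    o,d=ray(C,px); return o+d*(z-o[2])/d[2]
def proj(C,P):
    c,Rm,o=C; q=Rm.T@(np.array(P)-o); return np.array([c["cx"]-c["fx"]*q[0]/q[2],c["cy"]+c["fy"]*q[1]/q[2]])
def shot(n,f):
    C=cam(n); im=ctrl.read_camera(n); cv2.imwrite(f"pics/{f}.png",im[:,:,::-1]); return C,im
E
python3 - <<'E'
from h import *
T=cam("top");S=cam("scene")
for n,p,z in [("beaker rim",(459,282),.085),("plate",(279,275),.055),("post",(278,212),.205),("eyelet",(208,234),.18),("knob",(243,219),.227),("probe",(148,293),.18),("thermo",(180,287),.15),("dropper",(135,227),.085),("flaska",(415,247),.105),("flaskb",(404,298),.105),("cyl",(415,175),.194),("rackc",(170,294),.12)]:
    P=at_z(T,p,z); print(n,P.round(3),np.hypot(*P[:2]).round(3),proj(S,P).round(0))
E
```

```text
beaker rim [ 0.481 -0.368  0.085] 0.605 [251. 176.]
plate [0.497 0.058 0.055] 0.5 [373. 276.]
post [0.616 0.052 0.205] 0.618 [338. 263.]
eyelet [0.571 0.207 0.18 ] 0.608 [411. 299.]
knob [0.595 0.125 0.227] 0.608 [373. 269.]
probe [0.44 0.33 0.18] 0.55 [500. 294.]
thermo [0.457 0.27  0.15 ] 0.531 [468. 291.]
dropper [0.606 0.404 0.085] 0.728 [476. 395.]
flaska [ 0.56  -0.263  0.105] 0.618 [256. 207.]
flaskb [ 0.44  -0.234  0.105] 0.499 [299. 187.]
cyl [ 0.707 -0.25   0.194] 0.75 [207. 217.]
rackc [0.444 0.299 0.12 ] 0.535 [480. 304.]
```

{"op": "apply_moves", "data": {"series": [[0.375,-0.66,0.14,0,0,0.327],[0.375,-0.66,0.14,0,0,0.327],[0.375,-0.66,0.14,0,0,0.327],[0.375,-0.66,0.14,0,0,0.327],[0.375,-0.66,0.14,0,0,0.327],[0.375,-0.66,0.14,0,0,0.327],[0.375,-0.66,0.14,0,0,0.327],[0.375,-0.66,0.14,0,0,0.327],[0.375,-0.66,0.14,0,0,0.327],[0.375,-0.66,0.14,0,0,0.327],[0.375,-0.66,0.14,0,0,0.327],[0.375,-0.66,0.14,0,0,0.327],[0.375,-0.66,0.14,0,0,0.327]], "jaw": 1}}

```text
time: 2.72
eef_pos: [0.47, 0.1262, 0.3619]
tcp_rot: [-0.002, 1.0, 0.0, -0.0]
contact_force: [0.1, 0.2, 0.0]
opening: 1.003
finger_force: 0.0
```

```bash
python3 - <<'E'
from h import *
C,im=shot("wrist","w1"); st=ctrl.get_state(); print(st["time"],st["eef_pos"],R.from_quat(st["tcp_rot"]).as_matrix().round(3))
for n,z in [("plate_top",.06),("eyelet",.18),("swing_knob",.205)]:
    for d in ctrl.silhouettes(n,"wrist")[:2]:
        px=np.array(d["xy"])*[640,480]; 
        print(n,d["p"],px.round(1),at_z(C,px,z).round(4),np.argwhere(d["pixels"]).min(0),np.argwhere(d["pixels"]).max(0))
E
```

```text
2.775 [0.47004574 0.126274   0.36201532] [[-1.    -0.003 -0.001]
 [-0.003  1.     0.   ]
 [ 0.001  0.    -1.   ]]
swing_knob 0.95 [321.5 353.8] [0.5762 0.1314 0.205 ] [297 214] [412 435]
```

View pics/w1.png

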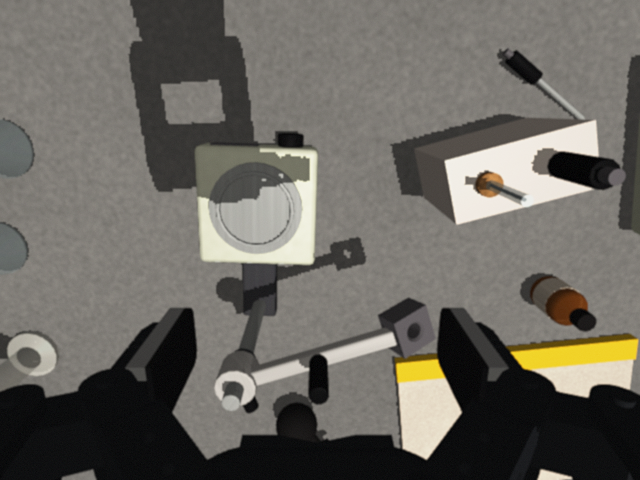

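The wrist picture shows the plate circle at about (254,208), the post top at (232,396), the knob from base (318,360) to top (318,395) and the bore at (415,330). The probe handle runs from base (552,163) to stub top (617,176), and the thermometer cork is at (488,184).

```bash
python3 - <<'E'
from h import *
C=cam("wrist")
im=cv2.imread("pics/w1.png")
for n,p,z in [("plate",(254.5,207.5),.06),("knobtop",(318,395),.227),("knobbase",(318,362),.182),("bore",(415,330),.18),("post",(231,400),.205),("probe base",(556,163),.12),("handle top",(605,174),.18),("stub top",(617,176),.192),("thermo",(524,199),.193),
 ("cork",(488,184),.13),("rack1",(446,160),.12),("rack2",(597,121),.12),("rack3",(457,224),.12),("st1",(197,146),.05),("st2",(317,147),.05),("st3",(316,264),.05),("st4",(203,263),.05)]:
    print(n,at_z(C,p,z).round(4))
g=cv2.GaussianBlur(cv2.cvtColor(im,6),(3,3),0)[140:275,190:325]
print(cv2.HoughCircles(g,cv2.HOUGH_GRADIENT_ALT,1,5,param1=150,param2=.6,minRadius=30,maxRadius=55))
E
```

```text
plate [0.4944 0.062  0.06  ]
knobtop [0.5974 0.1284 0.227 ]
knobbase [0.5996 0.1286 0.182 ]
bore [0.5702 0.2089 0.18  ]
post [0.6195 0.0585 0.205 ]
probe base [0.44   0.3369 0.12  ]
handle top [0.4407 0.3399 0.18  ]
stub top [0.4404 0.3404 0.192 ]
thermo [0.4569 0.2762 0.193 ]
cork [0.4569 0.2754 0.13  ]
rack1 [0.4376 0.2403 0.12  ]
rack2 [0.4045 0.3658 0.12  ]
rack3 [0.4956 0.2557 0.12  ]
st1 [0.4318 0.0039 0.05  ]
st2 [0.4326 0.1276 0.05  ]
st3 [0.5615 0.1268 0.05  ]
st4 [0.5606 0.     0.05  ]
[[[64.      68.      44.99195]
  [64.      68.      35.6162 ]]]
```

{"op": "apply_moves", "data": {"series": [[0.0125,-0.6175,-0.075,0,0,0],[0.0125,-0.6175,-0.075,0,0,0],[0.0125,-0.6175,-0.075,0,0,0],[0.0125,-0.6175,-0.075,0,0,0],[0.0125,-0.6175,-0.075,0,0,0],[0.0125,-0.6175,-0.075,0,0,0],[0.0125,-0.6175,-0.075,0,0,0],[0.0125,-0.6175,-0.075,0,0,0],[0.0125,-0.6175,-0.075,0,0,0],[0.0125,-0.6175,-0.075,0,0,0],[0.0125,-0.6175,-0.075,0,0,0]]}}

```text
time: 4.3
eef_pos: [0.4813, -0.3676, 0.3029]
tcp_rot: [-0.001, 1.0, -0.0, 0.0]
contact_force: [0.4, -0.1, -0.3]
opening: 1.001
finger_force: 0.0
```

```bash
python3 - <<'E'
from h import *
C,im=shot("wrist","w2"); st=ctrl.get_state(); print(st["time"],st["eef_pos"],R.from_quat(st["tcp_rot"]).as_matrix().round(3))
for d in ctrl.silhouettes("beaker_mid","wrist")[:3]:
    px=np.array(d["xy"])*[640,480]; print(d["p"],px.round(1),at_z(C,px,.0425).round(4),np.argwhere(d["pixels"]).min(0),np.argwhere(d["pixels"]).max(0))
g=cv2.GaussianBlur(cv2.cvtColor(im,7),(3,3),0)
c=cv2.HoughCircles(g,cv2.HOUGH_GRADIENT_ALT,1,5,param1=150,param2=.6,minRadius=25,maxRadius=60)
if c is not None:
  for x in c.reshape(-1,3): print(x,at_z(C,x[:2],.085))
E
```

```text
4.35 [ 0.48126657 -0.36756022  0.30302388] [[-1.    -0.003  0.001]
 [-0.003  1.    -0.001]
 [-0.001 -0.001 -1.   ]]
0.87 [317.5 198.6] [ 0.4871 -0.3656  0.0425] [152 280] [237 356]
0.78 [181.1 204.1] [ 0.4927 -0.4947  0.0425] [161 136] [249 232]
[319.      200.       36.46375] [ 0.4793793  -0.36445639  0.085     ]
[176.       207.        37.073696] [ 0.4856256  -0.48504178  0.085     ]
[319.       184.        31.344612] [ 0.46585292 -0.36450713  0.085     ]
[ 54.       230.        49.172813] [ 0.50602699 -0.59161197  0.085     ]
[ 65.       226.        38.361187] [ 0.50244643 -0.58155661  0.085     ]
[447.      142.       32.80207] [ 0.43156378 -0.26149401  0.085     ]
[453.       139.        33.446594] [ 0.4291951  -0.25689052  0.085     ]
[405.      404.       51.26573] [ 0.68362382 -0.27911465  0.085     ]
[416.      256.       30.46768] [ 0.52911408 -0.27944135  0.085     ]
[210.       174.        48.112415] [ 0.45772777 -0.45433397  0.085     ]
[201.       191.        30.400425] [ 0.47192185 -0.46287355  0.085     ]
[192.       200.        39.100845] [ 0.47958339 -0.4710327   0.085     ]
[415.       378.        28.368898] [ 0.65373967 -0.2714131   0.085     ]
[ 58.       361.        31.429363] [ 0.63549021 -0.6115034   0.085     ]
```

View pics/w2.png

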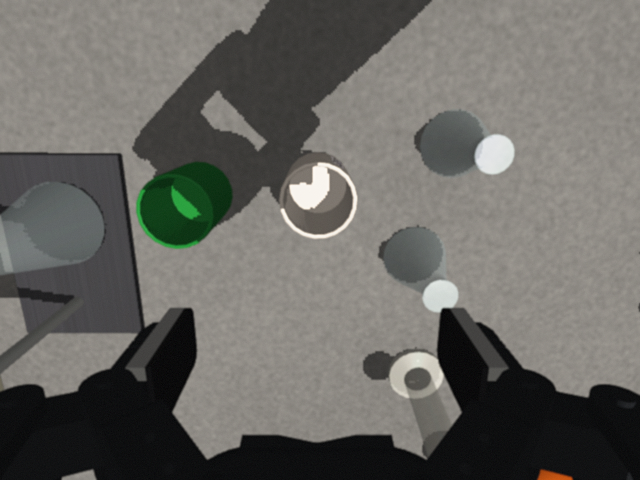

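The beaker's rim circle is centred at (318.5,200) and gives (0.479, -0.3645), which agrees with the top camera. The flasks at (450,140) and (412,255) are clear of the fingers, so I'm descending.

{"op": "apply_moves", "data": {"series": [[-0.0025,0.004,-0.06,0,0,0],[-0.0025,0.004,-0.13,0,0,0],[-0.0025,0.004,-0.2,0,0,0],[-0.0025,0.004,-0.26,0,0,0],[-0.0025,0.004,-0.3025,0,0,0],[-0.0025,0.004,-0.3025,0,0,0],[-0.0025,0.004,-0.3025,0,0,0],[-0.0025,0.004,-0.3025,0,0,0]]}}

```text
time: 5.4
eef_pos: [0.4801, -0.3669, 0.0631]
tcp_rot: [-0.001, 1.0, -0.002, 0.002]
contact_force: [0.6, -0.2, -0.3]
opening: 1.004
finger_force: 0.0
```

{"op": "apply_moves", "data": {"series": [[0,0,0,0,0,0],[0,0,0,0,0,0],[0,0,0,0,0,0],[0,0,0,0,0,0],[0,0,0,0,0,0],[0,0,0,0,0,0]], "jaw": 0, "squeeze": 30}}

```text
time: 6.15
eef_pos: [0.4796, -0.3667, 0.0623]
tcp_rot: [-0.0, 1.0, -0.001, 0.001]
contact_force: [-0.2, 0.3, 6.0]
opening: 0.775
finger_force: 33.4
```

{"op": "apply_moves", "data": {"series": [[0,0,0.04,0,0,0],[0,0,0.1,0,0,0],[0,0,0.16,0,0,0],[0,0.03,0.2125,0,0,0],[0.005,0.1,0.2125,0,0,0],[0.01,0.17,0.2125,0,0,0],[0.01,0.24,0.2125,0,0,0],[0.015,0.31,0.2125,0,0,0],[0.02,0.38,0.2125,0,0,0],[0.02,0.45,0.2,0,0,0],[0.02,0.5,0.17,0,0,0],[0.02,0.5345,0.14,0,0,0],[0.02,0.5345,0.11,0,0,0],[0.02,0.5345,0.09,0,0,0],[0.02,0.5345,0.09,0,0,0],[0.02,0.5345,0.09,0,0,0]]}}

```text
time: 8.15
eef_pos: [0.4954, 0.0614, 0.1332]
tcp_rot: [-0.0, 1.0, -0.0, 0.001]
contact_force: [-0.5, -0.2, -0.8]
opening: 0.779
finger_force: 34.4
```

```bash
python3 - <<'E'
from h import *
st=ctrl.get_state(); print(st["eef_pos"],R.from_quat(st["tcp_rot"]).as_matrix().round(3).tolist())
_,a=shot("scene","s3");_,b=shot("top","t3");_,w=shot("wrist","w3")
f=lambda im,x,y:cv2.resize(im[y:y+100,x:x+133],(400,300),interpolation=2)
o=np.vstack([np.hstack([f(a,310,220),f(b,215,215)]),np.hstack([cv2.resize(w,(400,300)),f(w,200,150)])])
cv2.imwrite("pics/m3.png",o[:,:,::-1])
E
```

```text
[0.49543329 0.06135924 0.13318209] [[-1.0, -0.0, 0.001], [-0.0, 1.0, -0.0], [-0.001, -0.0, -1.0]]
```

View pics/m3.png

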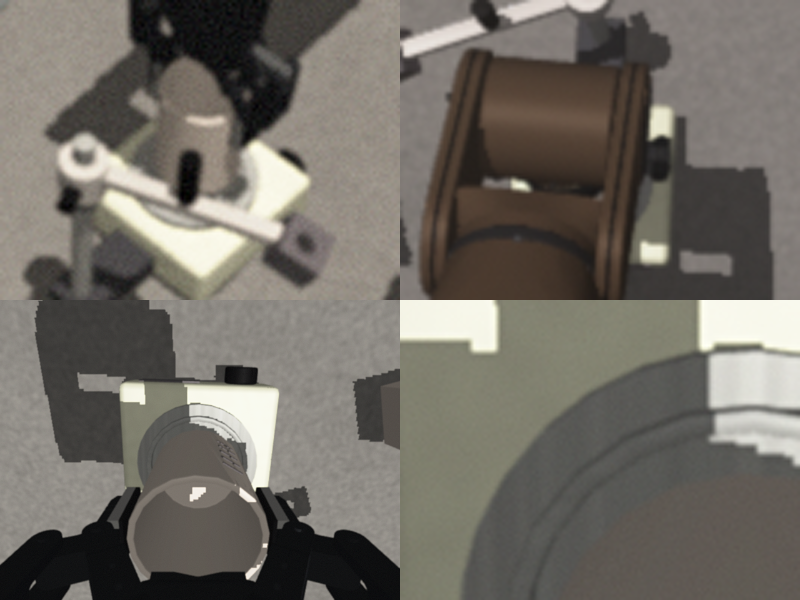

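The wrist inset shows the rim's left and right edges lying symmetric about the beaker (centre about column 315). I'll check the x direction from the rear rim edges, at rows 167 and 186.

```bash
python3 - <<'E'
from h import *
C=cam("wrist")
for p,z in [((315,166.7),.055),((315,166.7),.06),((315,186),.06),((221,235),.055),((409,235),.055)]: print(p,at_z(C,p,z).round(4))
E
```

```text
(315, 166.7) [0.4476 0.0618 0.055 ]
(315, 166.7) [0.4469 0.0618 0.06  ]
(315, 186) [0.4561 0.0618 0.06  ]
(221, 235) [0.4821 0.0139 0.055 ]
(409, 235) [0.4822 0.1096 0.055 ]
```

{"op": "apply_moves", "data": {"series": [[-0.00125,0,-0.005,0,0,0],[-0.00125,0,-0.01,0,0,0],[-0.00125,0,-0.015,0,0,0],[-0.00125,0,-0.018,0,0,0],[-0.00125,0,-0.0195,0,0,0],[-0.00125,0,-0.0195,0,0,0]]}}

```text
time: 9.05
eef_pos: [0.4937, 0.0619, 0.1174]
tcp_rot: [-0.001, 1.0, -0.0, -0.0]
contact_force: [-3.8, -1.2, 4.8]
opening: 0.775
finger_force: 34.8
```

{"op": "apply_moves", "data": {"series": [[0,0,0,0,0,0],[0,0,0,0,0,0],[0,0,0,0,0,0],[0,0,0,0,0,0],[0,0,0,0,0,0]], "jaw": 1}}

```text
time: 9.68
eef_pos: [0.4938, 0.0618, 0.1167]
tcp_rot: [-0.001, 1.0, -0.0, 0.0]
contact_force: [-0.1, -0.9, 0.2]
opening: 1.004
finger_force: 0.0
```

{"op": "apply_moves", "data": {"series": [[0,0,0.03,0,0,0],[0,0,0.08,0,0,0],[0,0,0.14,0,0,0],[0,0,0.2,0,0,0],[0,0,0.26,0,0,0],[0,0,0.28,0,0,0],[0,0,0.28,0,0,0]]}}

```text
time: 10.55
eef_pos: [0.494, 0.0618, 0.3413]
tcp_rot: [-0.0, 1.0, -0.0, 0.001]
contact_force: [0.1, -0.2, -0.1]
opening: 0.999
finger_force: 0.0
```

```bash
python3 - <<'E'
from h import *
C,w=shot("wrist","w4"); st=ctrl.get_state(); print(st["time"],st["eef_pos"])
g=cv2.GaussianBlur(cv2.cvtColor(w,7),(3,3),0)
c=cv2.HoughCircles(g,cv2.HOUGH_GRADIENT_ALT,1,5,param1=150,param2=.6,minRadius=25,maxRadius=70)
for x in c.reshape(-1,3): print(x,at_z(C,x[:2],.14),at_z(C,x[:2],.06))
cv2.imwrite("pics/w4.png",w[:,:,::-1])
E
```

```text
10.6 [0.49337047 0.0618521  0.33941922]
[317.      204.       63.63556] [0.49203884 0.06328216 0.14      ] [0.51003901 0.06342909 0.06      ]
[315.       188.        49.690514] [0.47909684 0.06169375 0.14      ] [0.49390376 0.06144877 0.06      ]
[317.       204.        36.872566] [0.49203884 0.06328216 0.14      ] [0.51003901 0.06342909 0.06      ]
[315.      188.       39.33046] [0.47909684 0.06169375 0.14      ] [0.49390376 0.06144877 0.06      ]
[317.      204.       44.98244] [0.49203884 0.06328216 0.14      ] [0.51003901 0.06342909 0.06      ]
[402.       403.        51.671616] [0.68225703 0.14285803 0.14      ] [0.74719065 0.1626391  0.06      ]
[371.      297.       46.43174] [0.57362784 0.10966784 0.14      ] [0.61175885 0.12125974 0.06      ]
[ 40.       129.        33.841022] [ 0.43383794 -0.14701795  0.14      ] [ 0.43747793 -0.19875937  0.06      ]
[ 55.       359.        39.873814] [ 0.6347954  -0.17277518  0.14      ] [ 0.68801858 -0.2308718   0.06      ]
[544.      152.       52.04247] [0.45102936 0.23846453 0.14      ] [0.45891107 0.28183505 0.06      ]
[ 66.      35
[... 555 characters left out ...]
.45484369 0.25767334 0.14      ] [0.46366653 0.30578334 0.06      ]
[492.       316.        33.728592] [0.59178903 0.21580869 0.14      ] [0.63440104 0.25358923 0.06      ]
[315.       188.        29.523987] [0.47909684 0.06169375 0.14      ] [0.49390376 0.06144877 0.06      ]
[354.       156.        31.617374] [0.45408067 0.09189501 0.14      ] [0.46271523 0.09910173 0.06      ]
[521.       321.        30.231356] [0.59665943 0.24178954 0.14      ] [0.64047315 0.28598046 0.06      ]
[422.      366.       30.53965] [0.64220456 0.15857292 0.14      ] [0.69725584 0.1822314  0.06      ]
[ 72.       343.        26.748966] [ 0.61841667 -0.15462945  0.14      ] [ 0.66759865 -0.20824889  0.06      ]
```

View pics/w4.png

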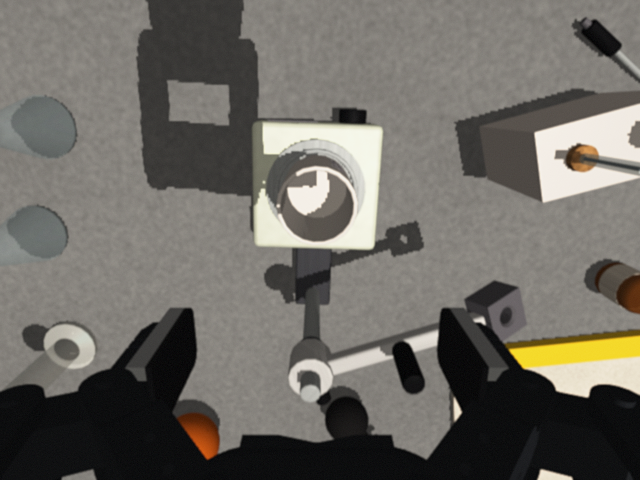

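The beaker stands inside the rim at (0.492, 0.063), against the plate at (0.494, 0.0615), so step 1 is done. In this picture the knob runs from (403,348) to its top at (412,384), and the post is at (310,385).

```bash
python3 - <<'E'
from h import *
C=cam("wrist")
for n,p,z in [("knob top",(412,383),.227),("base",(403,350),.185),("bore",(506,316),.18),("post",(310,391),.205)]: print(n,at_z(C,p,z).round(4))
st=ctrl.get_state();print(st["qpos"].round(4),st["eef_pos"])
E
```

```text
knob top [0.593  0.1266 0.227 ]
base [0.5945 0.1291 0.185 ]
bore [0.5683 0.2067 0.18  ]
post [0.6161 0.0582 0.205 ]
[-0.0796 -0.1713  1.8942 -0.      1.4203 -1.6514] [0.49337047 0.0618521  0.33941922]
```

{"op": "apply_moves", "data": {"series": [[0.06,0.04,-0.02,0,0,-0.24],[0.127,0.083,-0.05,0,0,-0.48],[0.127,0.083,-0.05,0,0,-0.72],[0.127,0.083,-0.05,0,0,-0.96],[0.127,0.083,-0.05,0,0,-1],[0.127,0.083,-0.05,0,0,-1]], "jaw": 0.6}}

```text
time: 11.35
eef_pos: [0.5947, 0.1281, 0.2991]
tcp_rot: [0.381, 0.924, -0.001, -0.001]
contact_force: [0.1, 0.6, 0.6]
opening: 0.601
finger_force: 0.0
```

{"op": "apply_moves", "data": {"series": [[0,0,0,0,0,-0.24],[0,0,0,0,0,-0.48],[0,0,0,0,0,-0.6],[0,0,0,0,0,-0.6],[0,0,0,0,0,-0.6]]}}

```text
time: 11.98
eef_pos: [0.5952, 0.1281, 0.3007]
tcp_rot: [0.587, 0.81, -0.0, -0.0]
contact_force: [-0.0, 0.5, 0.2]
opening: 0.597
finger_force: 0.0
```

```bash
python3 - <<'E'
from h import *
C,w=shot("wrist","w5"); st=ctrl.get_state();print(st["time"],st["qpos"].round(4),st["eef_pos"],R.from_quat(st["tcp_rot"]).as_matrix().round(3).tolist())
for n in ["swing_knob","eyelet"]:
  for d in ctrl.silhouettes(n,"wrist")[:2]: print(n,d["p"],np.array(d["xy"])*[640,480],np.argwhere(d["pixels"]).min(0),np.argwhere(d["pixels"]).max(0))
for P in [(.595,.128,.227),(.595,.128,.182)]: print(proj(C,P))
E
```

```text
12.025 [ 0.0456  0.1074  1.6919  0.      1.3423 -0.2712] [0.59520806 0.12818179 0.30068243] [[-0.312, 0.95, -0.0], [0.95, 0.312, 0.0], [0.0, -0.0, -1.0]]
swing_knob 0.62 [323.2   183.888] [ 64 290] [369 373]
eyelet 0.69 [324.928 186.576] [ 64 290] [369 373]
[316.32519518 264.83193945]
[316.39437789 238.43242367]
```

View pics/w5.png

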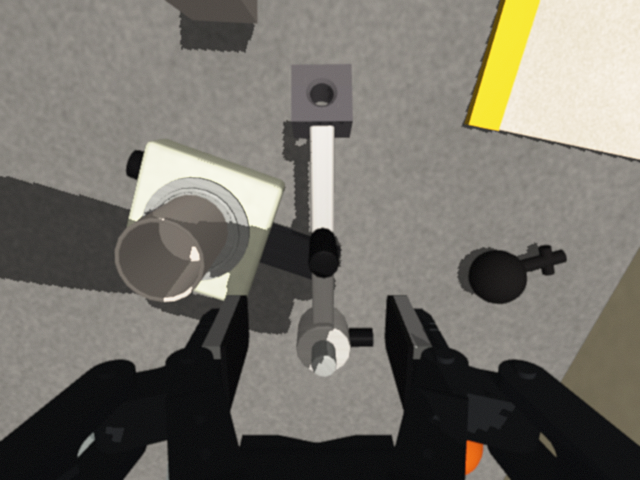

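The knob top is at (324,265), about 8 px right of where I expected (roughly 3.5 mm along the closing axis). The arm lies along image-vertical, so the yaw matches. Correcting, descending and closing.

{"op": "apply_moves", "data": {"series": [[0.004,0.0015,-0.03,0,0,0],[0.004,0.0015,-0.07,0,0,0],[0.004,0.0015,-0.11,0,0,0],[0.004,0.0015,-0.1125,0,0,0],[0.004,0.0015,-0.1125,0,0,0]]}}

```text
time: 12.75
eef_pos: [0.5991, 0.1295, 0.2118]
tcp_rot: [0.587, 0.809, 0.0, 0.001]
contact_force: [0.7, -0.1, -0.7]
opening: 0.602
finger_force: 0.0
```

{"op": "apply_moves", "data": {"series": [[0,0,0,0,0,0],[0,0,0,0,0,0],[0,0,0,0,0,0],[0,0,0,0,0,0],[0,0,0,0,0,0]], "jaw": 0, "squeeze": 20}}

```text
time: 13.38
eef_pos: [0.5992, 0.1295, 0.2124]
tcp_rot: [0.587, 0.809, 0.001, 0.001]
contact_force: [-0.8, 0.2, 6.1]
opening: 0.179
finger_force: 20.3
```

```bash
python3 - <<'E'
from h import *
st=ctrl.get_state(); p=st["eef_pos"]; print(p,st["qpos"].round(3),st["contact_force"])
s=dict(st); s["eef_pos"]=np.array([.5952,.1282,.3007]); C=cam("wrist",s)
print("post",at_z(C,(323,365),.205),"bore",at_z(C,(321.5,94),.18))
post=p[:2]-.075*np.array([np.cos(np.radians(108.2)),np.sin(np.radians(108.2))]); print(post)
for a in range(0,73,9):
    f=np.radians(108.2+a); q=post+.075*np.array([np.cos(f),np.sin(f)])-p[:2]; print(a,(q/.8).round(4),a/45)
E
```

```text
[0.59921034 0.12949542 0.21243602] [ 0.048  0.184  1.77  -0.     1.185 -0.268] [-0.79978145  0.23615527  6.11282858]
post [0.6218992  0.05913517 0.205     ] bore [0.57209983 0.20861666 0.18      ]
[0.62263546 0.05824751]
0 [0. 0.] 0.0
9 [-0.0136 -0.0057] 0.2
18 [-0.0261 -0.0134] 0.4
27 [-0.0372 -0.023 ] 0.6
36 [-0.0468 -0.0342] 0.8
45 [-0.0544 -0.0468] 1.0
54 [-0.06   -0.0604] 1.2
63 [-0.0634 -0.0747] 1.4
72 [-0.0645 -0.0894] 1.6
```

{"op": "apply_moves", "data": {"series": [[-0.0136,-0.0057,0,0,0,0.2],[-0.0261,-0.0134,0,0,0,0.4],[-0.0372,-0.023,0,0,0,0.6],[-0.0468,-0.0342,0,0,0,0.8],[-0.0544,-0.0468,0,0,0,1],[-0.0544,-0.0468,0,0,0,1]]}}

```text
time: 14.12
eef_pos: [0.5549, 0.0914, 0.2124]
tcp_rot: [0.233, 0.973, -0.0, 0.0]
contact_force: [-3.0, -0.9, 6.9]
opening: 0.182
finger_force: 20.5
```

{"op": "apply_moves", "data": {"series": [[-0.0056,-0.0136,0,0,0,0.2],[-0.009,-0.0279,0,0,0,0.4],[-0.0101,-0.0395,0,0,0,0.56],[-0.0101,-0.0395,0,0,0,0.56],[-0.0101,-0.0395,0,0,0,0.56]]}}

```text
time: 14.75
eef_pos: [0.5469, 0.0599, 0.2124]
tcp_rot: [0.015, 1.0, -0.0, -0.0]
contact_force: [-4.4, -2.0, 7.7]
opening: 0.177
finger_force: 20.5
```

{"op": "apply_moves", "data": {"series": [[0,-0.003,0,0,0,0.02],[0,-0.005,0,0,0,0.04],[0,-0.005,0,0,0,0.04]]}}

```text
time: 15.12
eef_pos: [0.5469, 0.059, 0.2124]
tcp_rot: [-0.0, 1.0, 0.003, 0.0]
contact_force: [-4.2, 8.4, 7.9]
opening: 0.182
finger_force: 20.9
```

{"op": "apply_moves", "data": {"series": [[0,0,0,0,0,0],[0,0,0,0,0,0],[0,0.003,0.02,0,0,0],[0,0.003,0.06,0,0,0],[-0.03,0.003,0.12,0,0,0],[-0.1,0.003,0.134,0,0,0],[-0.16,0.003,0.134,0,0,0],[-0.194,0.003,0.134,0,0,0],[-0.194,0.003,0.134,0,0,0],[-0.194,0.003,0.134,0,0,0]], "jaw": 0.6}}

```text
time: 16.38
eef_pos: [0.3924, 0.0587, 0.3187]
tcp_rot: [-0.0, 1.0, -0.0, 0.001]
contact_force: [-0.2, 0.4, -0.1]
opening: 0.599
finger_force: 0.0
```

```bash
python3 - <<'E'
from h import *
C,w=shot("wrist","w6"); st=ctrl.get_state();print(st["time"],st["qpos"].round(4),st["eef_pos"],R.from_quat(st["tcp_rot"]).as_matrix().round(3).tolist())
for n in ["swing_knob","eyelet","plate_top","beaker_mid"]:
  for d in ctrl.silhouettes(n,"wrist")[:2]: print(n,d["p"],np.array(d["xy"])*[640,480],np.argwhere(d["pixels"]).min(0),np.argwhere(d["pixels"]).max(0))
E
```

```text
16.425 [-1.0880e-01 -4.2120e-01  2.1241e+00 -1.0000e-04  1.4379e+00 -1.6803e+00] [0.39256222 0.05862236 0.31846594] [[-1.0, -0.001, 0.001], [-0.001, 1.0, -0.0], [-0.001, -0.0, -1.0]]
swing_knob 0.79 [318.016 342.288] [299 297] [441 345]
swing_knob 0.6 [321.088 299.088] [210 256] [441 385]
eyelet 0.89 [316.992 339.888] [299 297] [441 345]
plate_top 0.73 [318.4   298.704] [210 256] [441 384]
beaker_mid 0.97 [319.616 299.52 ] [261 281] [365 360]
```

View pics/w6.png

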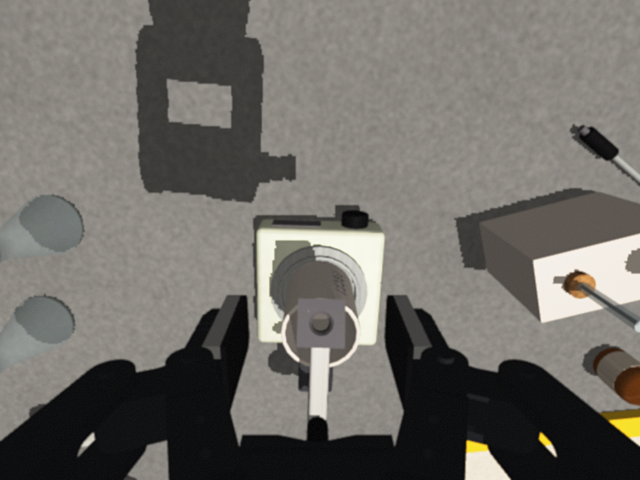

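In this picture the arm is over the beaker, with the bore at (320,322) over the beaker rim at (320,335), and the vertical tool reaches the top of the insertion path. Next is the rack.

{"op": "apply_moves", "data": {"series": [[0.01,0.06,0,0,0,-0.2],[0.02,0.13,-0.01,0,0,-0.4],[0.04,0.2,-0.02,0,0,-0.6],[0.05,0.27,-0.03,0,0,-0.8],[0.059,0.33,-0.036,0,0,-1],[0.059,0.349,-0.036,0,0,-1],[0.059,0.349,-0.036,0,0,-1]]}}

```text
time: 17.5
eef_pos: [0.4389, 0.3384, 0.2886]
tcp_rot: [0.381, 0.925, -0.001, -0.0]
contact_force: [1.8, -0.3, 0.1]
opening: 0.598
finger_force: 0.0
```

{"op": "apply_moves", "data": {"series": [[0,0,0,0,0,-0.22],[0,0,0,0,0,-0.44],[0,0,0,0,0,-0.66],[0,0,0,0,0,-0.66],[0,0,0,0,0,-0.66]]}}

```text
time: 18.12
eef_pos: [0.4392, 0.3371, 0.2895]
tcp_rot: [0.606, 0.796, 0.0, 0.0]
contact_force: [0.6, 0.5, -0.3]
opening: 0.599
finger_force: 0.0
```

```bash
python3 - <<'E'
from h import *
s=dict(ctrl.get_state()); s["eef_pos"]=np.array([.3926,.0586,.3186]); s["tcp_rot"]=np.array([0,1,0,0.]); C=cam("wrist",s)
print("bore",at_z(C,(320.5,322),.18),"beaker",at_z(C,(320,330),.14))
C,w=shot("wrist","w7"); st=ctrl.get_state();print(st["time"],st["qpos"].round(4),st["eef_pos"],R.from_quat(st["tcp_rot"]).as_matrix().round(3).tolist())
for P in [(.44,.338,.12),(.44,.338,.18),(.44,.338,.192)]: print(proj(C,P))
E
```

```text
bore [0.46065742 0.06114519 0.18      ] beaker [0.4898973  0.06114025 0.14      ]
18.175 [ 4.7180e-01 -1.0400e-02  1.8349e+00 -1.0000e-04  1.3168e+00  2.0250e-01] [0.43912449 0.33731502 0.2893618 ] [[-0.266, 0.964, 0.0], [0.964, 0.266, 0.0], [-0.0, 0.0, -1.0]]
[318.10742258 216.75075296]
[318.47933948 241.96146002]
[318.57573151 248.49547701]
```

View pics/w7.png

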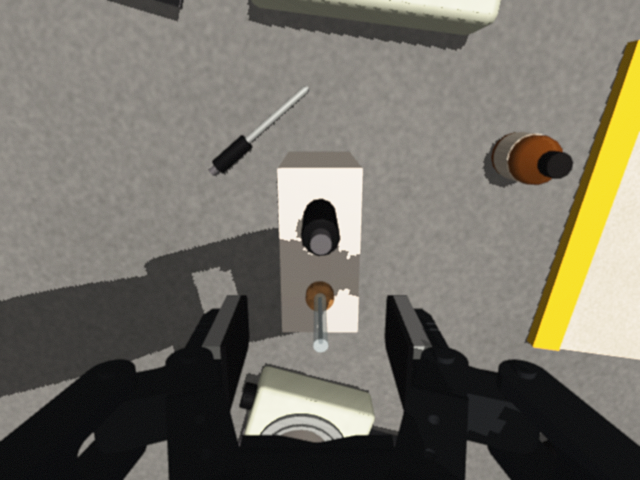

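The stub top is at (321,243), against (318.6,248.5) expected, so the probe is at about (0.4405, 0.341). The thermometer at (320,300-345) lies along the slot direction. I'm tilting 26° away from it and going down.

{"op": "apply_moves", "data": {"series": [[0.002,0.005,0,-0.18,-0.05,0],[0.002,0.005,0,-0.37,-0.1,0],[0.002,0.005,0,-0.557,-0.153,0],[0.002,0.005,0,-0.557,-0.153,0],[0.002,0.005,-0.05,-0.557,-0.153,0],[0.002,0.005,-0.1,-0.557,-0.153,0],[0.002,0.005,-0.14,-0.557,-0.153,0],[0.002,0.005,-0.167,-0.557,-0.153,0],[0.002,0.005,-0.167,-0.557,-0.153,0],[0.002,0.005,-0.167,-0.557,-0.153,0]]}}

```text
time: 19.42
eef_pos: [0.4415, 0.3424, 0.1571]
tcp_rot: [0.591, 0.775, -0.135, 0.179]
contact_force: [0.9, -0.1, 0.3]
opening: 0.602
finger_force: 0.0
```

```bash
python3 - <<'E'
from h import *
C,w=shot("wrist","w8"); st=ctrl.get_state();print(st["time"],st["qpos"].round(4),st["eef_pos"],R.from_quat(st["tcp_rot"]).as_matrix().round(3).tolist())
for P in [(.4405,.3412,.12),(.4405,.3412,.18),(.4405,.3412,.192)]: print(proj(C,P))
E
```

```text
19.475 [ 0.647   0.2518  1.8439 -0.443   1.2523  0.5644] [0.44157954 0.34256633 0.15744018] [[-0.237, 0.964, 0.118], [0.868, 0.265, -0.421], [-0.437, 0.003, -0.899]]
[313.63745127 264.23525574]
[312.98620939 410.62762192]
[312.7962937  453.31868215]
```

View pics/w8.png

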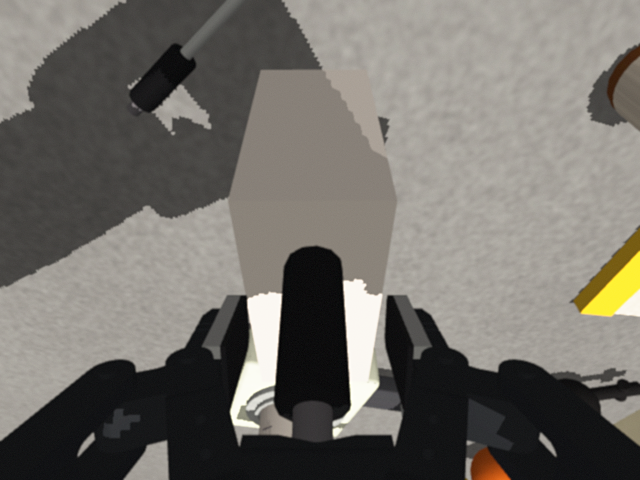

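The handle is centred between the pads at column 313, and its base and top land on the predicted rows. I'm gripping and lifting straight up.

{"op": "apply_moves", "data": {"series": [[0,0,0,0,0,0],[0,0,0,0,0,0],[0,0,0,0,0,0],[0,0,0,0,0,0],[0,0,0,0,0,0]], "jaw": 0, "squeeze": 60}}

```text
time: 20.1
eef_pos: [0.441, 0.3424, 0.1569]
tcp_rot: [0.591, 0.775, -0.136, 0.179]
contact_force: [-1.4, 0.8, 6.3]
opening: 0.267
finger_force: 58.5
```

{"op": "apply_moves", "data": {"series": [[0,0,0.03,0,0,0],[0,0,0.08,0,0,0],[0,0,0.13,0,0,0],[0,0,0.18,0,0,0],[0,0,0.23,0,0,0],[0,0,0.28,0,0,0],[0,0,0.28,0,0,0],[0,0,0.28,0,0,0]]}}

```text
time: 21.1
eef_pos: [0.4401, 0.3418, 0.3776]
tcp_rot: [0.59, 0.775, -0.137, 0.178]
contact_force: [-0.9, -0.7, -1.8]
opening: 0.268
finger_force: 59.2
```

```bash
python3 - <<'E'
from h import *
st=ctrl.get_state();print(st["time"],st["qpos"].round(4),st["eef_pos"],st["opening"],st["finger_force"])
M=R.from_quat(st["tcp_rot"]); 
c,s=np.cos(np.radians(26)),np.sin(np.radians(26))
pz=M.inv().apply([0,0,1]); print("probe z in tool",pz)
# goal: stirrer yaw -1deg ; bore z
for yaw in (-1,):
    Rz=R.from_euler("z",yaw,degrees=True)
    G=Rz*R.from_matrix(np.array([[1,0,0],[0,-1,0],[0,0,-1]]).T)
    print(G.as_matrix(),"probe z after",G.apply(pz),"want",Rz.apply([-s,0,c]))
    # staged: untilt first about current, then yaw
    d=(G*M.inv()).as_rotvec(degrees=True); print("total",d, d/45)
# step A: world yaw by -45 keeps probe upright
A=R.from_euler("z",-45,degrees=True)*M
A2=R.from_euler("z",-45,degrees=True)*A
d=(G*A2.inv()).as_rotvec(degrees=True); print("after 2 yaws",d/45)
E
```

```text
21.1 [ 0.6473  0.0692  1.637  -0.419   1.6123  0.3985] [0.44014005 0.34183185 0.3775651 ] 0.26807676872733044 59.1974812746048
probe z in tool [-0.43842724 -0.00251895 -0.89876316]
[[ 0.9998477  -0.01745241  0.        ]
 [-0.01745241 -0.9998477  -0.        ]
 [ 0.          0.         -1.        ]] probe z after [-0.4383165   0.01017018  0.89876316] want [-0.43830438  0.00765063  0.89879405]
total [  23.66544292  -18.57647823 -104.32842219] [ 0.52589873 -0.41281063 -2.31840938]
after 2 yaws [ 0.06935019 -0.57565446 -0.35808938]
```

{"op": "apply_moves", "data": {"series": [[0,-0.02,0,0,0,-0.2],[-0.01,-0.07,0,0,0,-0.4],[-0.02,-0.12,0,0,0,-0.6],[-0.03,-0.16,0,0,0,-0.8],[-0.036,-0.18,0,0,0,-1],[-0.036,-0.18,0,0,0,-1]]}}

```text
time: 21.85
eef_pos: [0.4115, 0.1968, 0.3771]
tcp_rot: [0.842, 0.489, -0.196, 0.112]
contact_force: [0.3, 0.7, -1.4]
opening: 0.266
finger_force: 59.2
```

{"op": "apply_moves", "data": {"series": [[-0.005,-0.03,0,0,0,-0.2],[-0.015,-0.07,0,0,0,-0.4],[-0.025,-0.11,0,0,0,-0.6],[-0.03,-0.15,0,0,0,-0.8],[-0.034,-0.1625,0,0,0,-1],[-0.034,-0.1625,0,0,0,-1],[-0.034,-0.1625,0,0,0,-1]]}}

```text
time: 22.72
eef_pos: [0.3845, 0.0687, 0.3788]
tcp_rot: [0.965, 0.132, -0.223, 0.03]
contact_force: [-0.2, 0.5, -0.8]
opening: 0.263
finger_force: 59.2
```

{"op": "apply_moves", "data": {"series": [[0,0,0,0.017,-0.144,-0.09],[0,0,0,0.035,-0.288,-0.18],[0,0,0,0.052,-0.432,-0.27],[0,0,-0.02,0.069,-0.576,-0.358],[0,0,-0.04,0.069,-0.576,-0.358],[0,0,-0.04,0.069,-0.576,-0.358],[0,0,-0.04,0.069,-0.576,-0.358]]}}

```text
time: 23.6
eef_pos: [0.3849, 0.0683, 0.3475]
tcp_rot: [1.0, -0.008, -0.001, 0.001]
contact_force: [-0.1, -0.1, -0.3]
opening: 0.261
finger_force: 59.3
```

```bash
python3 - <<'E'
from h import *
st=ctrl.get_state();print(st["time"],st["qpos"].round(4),st["eef_pos"],R.from_quat(st["tcp_rot"]).as_matrix().round(3).tolist())
_,a=shot("scene","s9");Cw,w=shot("wrist","w9"); _,b=shot("top","t9")
f=lambda im,x,y:cv2.resize(im[y:y+75,x:x+100],(400,300),interpolation=2)
o=np.vstack([np.hstack([f(a,330,230),f(b,230,215)]),np.hstack([cv2.resize(w,(400,300)),f(w,270,300)])])
cv2.imwrite("pics/m9.png",o[:,:,::-1])
E
```

```text
23.6 [-0.0838 -0.4468  2.0901 -0.0028  1.4992  1.5041] [0.3849324  0.06826099 0.34746958] [[1.0, -0.017, -0.001], [-0.017, -1.0, -0.003], [-0.001, 0.003, -1.0]]
```

View pics/m9.png

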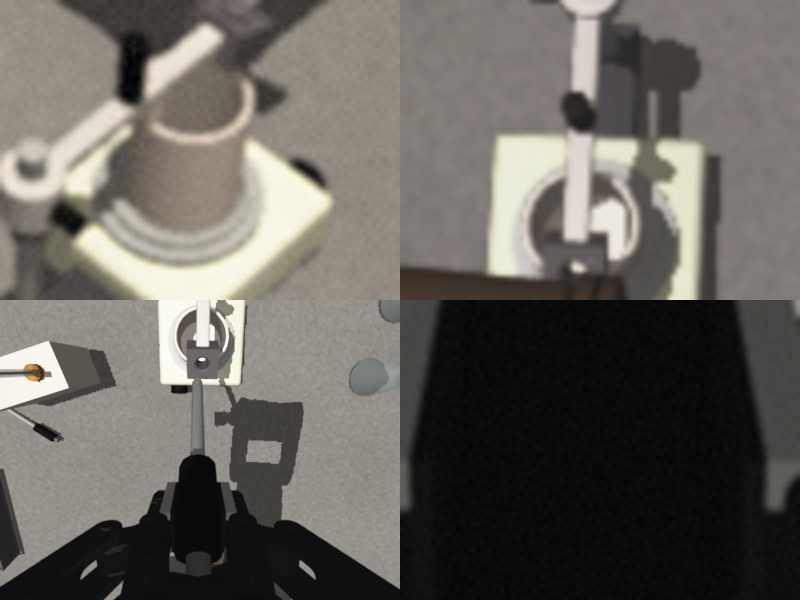

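The wrist inset shows the tip at about full-image (314,126) and the bore at about (323,98), so the lateral error is visible and I can measure it. That was one picture over my limit of 10, so I'll work numerically from here.

```bash
python3 - <<'E'
from h import *
C=cam("wrist"); st=ctrl.get_state(); M=R.from_quat(st["tcp_rot"])
pz=M.apply([-.4384,-.0025,-.8988]); e=M.apply([.8988,0,-.4384]); print(pz)
ax=st["eef_pos"]-.001*e
for k in (.0369,.06,.1,.14,.152): print("axis",k,(ax-k*pz).round(4),proj(C,ax-k*pz).round(1))
print("bore",proj(C,(.460,.0605,.18)))
g=cv2.cvtColor(cv2.imread("pics/w9.png"),6)
np.set_printoptions(linewidth=250)
print(g[86:112:2,300:346:2])
print(g[114:160:5,296:336:2])
E
```

```text
[-0.43853795  0.01278191  0.89864528]
axis 0.0369 [0.4004 0.0676 0.3144] [319.4 261.3]
axis 0.06 [0.4105 0.0673 0.2936] [319.3 223.5]
axis 0.1 [0.428  0.0668 0.2577] [319.1 172.1]
axis 0.14 [0.4456 0.0662 0.2217] [319.  133.2]
axis 0.152 [0.4508 0.0661 0.2109] [319.  123.3]
bore [326.71275639 107.45697574]
[[106 106 105 105 104 104 107 105 106 106 104 103 107 106 107 106 105 106 105 106 105 106 106]
 [106 106 105 107 106 103 106 104 105 106 105 104 107 107 105 106 106 105 106 106 105 105 106]
 [103 106 104 105 106 110 108 106 106 105  98  91  93  94 101 106 107 107 107 107 105 104 106]
 [101 105 105 103 106 108 105 107  93  80 128 177 187 149  87  88 107 105 105 105 105 105 106]
 [105 105 105 107 103 107 106  95  77 207 252 253 253 254 179  66  82 103 105 104 106 105 105]
 [103 106 106 106 106 106  96  62  59 180 247 251 250 248 152  69  69  89 105 105 107 104 104]
 [104 106 105 105 104 105  80  52  40  43  77 123 115  91  75  71  69  80 100 106 103 105 105]
 [104 105 106 107 105 101  70  47  42  46  50  58  74  78  76  73  66  84  94 105 106 105 104]
 [105 104 107 106 105  98  72  4
[... 574 characters left out ...]
05 106 104 105 104 105 108 106 104]
 [250 248 112 105 104 102 104 103 107 113 115 107 103 106 103 101  72  85 104 102]
 [250 250 250 250 250 252 218 121 123 123 123 117 103 168 251 250 250 250 249 249]
 [209 210 210 212 212 200 118 119 126 125 125 119 106  88 197 223 222 221 222 221]
 [ 11  10  46  66  65  73 108 122 125 124 124 119 110  84 119 143 141 143 146 145]
 [ 15  13  44  62  61  74 111 123 126 124 122 117 108  88 108 147 145 142 140 142]
 [ 81  99 135 140 144 133 108 124 125 123 122 120 110  89 103 144 147 148 146 144]
 [136 141 144 145 143 131 108 124 126 125 125 118 111  90 101 148 150 148 143 139]
 [146 151 146 145 147 128 110 126 126 126 122 119 111  92  92 148 150 149 143 147]]
```

{"op": "apply_moves", "data": {"series": [[0.004,-0.0072,-0.008,0,0,0],[0.008,-0.0072,-0.018,0,0,0],[0.0118,-0.0072,-0.029,0,0,0],[0.0118,-0.0072,-0.029,0,0,0],[0.0118,-0.0072,-0.029,0,0,0]]}}

```text
time: 24.38
eef_pos: [0.394, 0.0623, 0.3243]
tcp_rot: [1.0, -0.009, 0.0, 0.001]
contact_force: [0.4, 0.3, -1.5]
opening: 0.266
finger_force: 59.3
```

```bash
python3 - <<'E'
from h import *
C,w=shot("wrist","w10"); st=ctrl.get_state(); M=R.from_quat(st["tcp_rot"]); print(st["time"],st["eef_pos"],st["contact_force"])
pz=M.apply([-.4384,-.0025,-.8988]); e=M.apply([.8988,0,-.4384])
ax=st["eef_pos"]-.001*e
for k in (.1,.14,.152): print("axis",k,(ax-k*pz).round(4),proj(C,ax-k*pz).round(1))
print("bore",proj(C,(.460,.0605,.18)),proj(C,(.463,.0605,.18)))
g=cv2.cvtColor(w,7)
np.set_printoptions(linewidth=250)
print(g[82:150:2,296:346:2])
E
```

```text
24.425 [0.39407078 0.06226692 0.32455358] [ 0.58235258  0.19378273 -1.15070128]
axis 0.1 [0.4371 0.061  0.2343] [319.1 172. ]
axis 0.14 [0.4546 0.0605 0.1983] [319. 133.]
axis 0.152 [0.4599 0.0603 0.1875] [319.  123.1]
bore [318.57254097 122.483492  ] [318.48552484 117.48302524]
[[ 77  75  77  74 178 243 246 245 245 245 244 244 243 241 233 146  71  78  76  77  77  77  78  96 132]
 [ 78  76  77  76 179 244 247 245 245 245 245 245 243 243 235 144  76  76  78  77  77  77  74  91 130]
 [ 79  77  76  76 147 235 240 237 239 240 239 240 239 238 219 120  78  78  77  76  77  77  75  86 127]
 [ 77  77  76  76  78  99 102 100 113 117 118 118 119 117 110  79  77  77  78  76  77  79  77  82 124]
 [ 78  76  77  78  76  76  77  76  75  74  74  75  73  74  76  75  77  77  76  75  77  76  75  79 110]
 [100 101 101 102 101 101  99  98  99  96  97  97  95  97  96  95  93  94  94  92  94  91  93  93  95]
 [105 108 108 107 108 109 107 107 108 109 105 108 108 107 105 107 107 106 107 107 107 108 108 108  93]
 [107 106 110 106 109 106 105 106 106 105 106 106 109 106 107 107 107 107 107 108 106 107 107 107  
[... 1982 characters left out ...]
 105 109 124 126 125 124 120 109  89  57  49  48  51 101 108 106 105 121 192 201]
 [107 107 107 106 106 106 107 123 128 125 125 120 110  89  55  47  48  47  85  98 108 104 159 253 251]
 [106 106 104 105 105 103 105 125 127 125 126 122 110  89  53  44  43  42  43  64 104 102 163 250 249]
 [210 196 192 189 192 175 111 123 127 125 124 120 110  90 116 162 161 161 159 165 177 176 195 248 248]
 [235 236 236 236 237 228 119 123 126 124 123 121 110  88 181 241 238 239 239 239 240 239 236 238 237]
 [199 201 202 202 203 188 114 123 125 125 123 118 110  91 151 211 210 212 211 205 201 203 203 205 205]
 [ 86  87  85 104 142 133 109 125 128 126 125 120 110  90 104 137 137 134 131 121 116 117 115 118 117]]
```

Bore column 315 matches tip column 315. By row, the tip is about 1 mm short in x. Inserting the first 30 mm slowly while watching the force.

{"op": "apply_moves", "data": {"series": [[0.0012,0,0,0,0,0],[0.0042,0,-0.006,0,0,0],[0.0072,0,-0.012,0,0,0],[0.0102,0,-0.018,0,0,0],[0.0132,-0.0002,-0.0245,0,0,0],[0.0177,-0.0003,-0.0337,0,0,0],[0.0177,-0.0003,-0.0337,0,0,0]]}}

```text
time: 25.3
eef_pos: [0.408, 0.062, 0.2964]
tcp_rot: [1.0, -0.009, -0.001, 0.001]
contact_force: [-0.3, -0.3, -1.3]
opening: 0.269
finger_force: 59.3
```

{"op": "apply_moves", "data": {"series": [[0.0064,-0.0001,-0.0131,0,0,0],[0.0128,-0.0002,-0.0262,0,0,0],[0.0192,-0.0003,-0.0393,0,0,0],[0.0256,-0.0005,-0.0524,0,0,0],[0.032,-0.0006,-0.0655,0,0,0],[0.0384,-0.0007,-0.0786,0,0,0],[0.0384,-0.0007,-0.0786,0,0,0]]}}

```text
time: 26.18
eef_pos: [0.4388, 0.0615, 0.2334]
tcp_rot: [1.0, -0.009, -0.001, 0.001]
contact_force: [-0.8, 0.8, -0.7]
opening: 0.261
finger_force: 59.3
```

{"op": "apply_moves", "data": {"series": [[0.0047,0,-0.0096,0,0,0],[0.0093,-0.0002,-0.0191,0,0,0],[0.0104,-0.0002,-0.0213,0,0,0],[0.0115,-0.0002,-0.0235,0,0,0],[0.0119,-0.0002,-0.0243,0,0,0],[0.0119,-0.0002,-0.0243,0,0,0]]}}

```text
time: 26.92
eef_pos: [0.4484, 0.0613, 0.2152]
tcp_rot: [1.0, -0.009, 0.0, 0.001]
contact_force: [-0.4, 0.4, -0.4]
opening: 0.262
finger_force: 59.3
```

{"op": "apply_moves", "data": {"series": [[0.0006,0,-0.0012,0,0,0],[0.0012,0,-0.0024,0,0,0],[0.0018,0,-0.0036,0,0,0],[0.0018,0,-0.0036,0,0,0]]}}

```text
time: 27.42
eef_pos: [0.4493, 0.0613, 0.2142]
tcp_rot: [1.0, -0.009, -0.001, 0.001]
contact_force: [-7.4, 0.4, 10.0]
opening: 0.265
finger_force: 60.4
```

The handle has met the eyelet (force along the bore). Release and retreat straight up.

{"op": "apply_moves", "data": {"series": [[0,0,0.002,0,0,0],[0,0,0.002,0,0,0],[0,0,0.002,0,0,0],[0,0,0.002,0,0,0],[0,0,0.01,0,0,0],[0,0,0.04,0,0,0],[0,0,0.08,0,0,0],[0,0,0.13,0,0,0],[0,0,0.18,0,0,0],[-0.03,0,0.2,0,0,0],[-0.03,0,0.2,0,0,0]], "jaw": 0.6}}

```text
time: 28.8
eef_pos: [0.426, 0.0613, 0.3746]
tcp_rot: [1.0, -0.009, 0.003, 0.001]
contact_force: [-0.8, 0.6, -0.4]
opening: 0.597
finger_force: 0.0
```

```bash
python3 - <<'E'
from h import *
C,w=shot("wrist","w11"); st=ctrl.get_state(); print(st["time"],st["eef_pos"],st["contact_force"],st["finger_force"])
S,_=shot("scene","s11")
c,s=np.cos(np.radians(26)),np.sin(np.radians(26)); E=np.array([.463,.0605,.18]); b=np.array([-s,.0077,c])
for n,D in (("wrist",C),("scene",S)):
    for k in (0,.03,.06): print(n,"handle expected",k,proj(D,E+k*b).round(1))
    print("knob exp",proj(D,(.546,.059,.205)).round(1),"beaker exp",proj(D,(.492,.0625,.0975)).round(1))
    for t in ("probe_grip","swing_knob","beaker_mid"):
        for d in ctrl.silhouettes(t,n)[:2]:
            P=np.argwhere(d["pixels"]); print(t,round(d["p"],2),(np.array(d["xy"])*[640,480]).round(1),P.min(0),P.max(0))
# dark mask of the handle in wrist view
D=(cv2.cvtColor(w,7)<45).astype(np.uint8); n,l,q,ce=cv2.connectedComponentsWithStats(D)
for i in range(1,n):
    if q[i,4]>150: print(q[i],ce[i].round(1))
E
```

```text
28.85 [0.42598109 0.06129299 0.37291877] [ 0.61204779  0.25566849 -0.08512809] 0.0
wrist handle expected 0 [317.5 161.3]
wrist handle expected 0.03 [317.7 184.4]
wrist handle expected 0.06 [317.9 211.3]
knob exp [317.6  36. ] beaker exp [314.4 119.7]
probe_grip 0.96 [ 83.4 238.6] [211  36] [254 106]
probe_grip 0.59 [310.2 191.6] [151 298] [232 333]
swing_knob 0.69 [315.6  98.4] [  0 292] [179 337]
beaker_mid 0.65 [305.1 109.8] [ 78 275] [147 352]
beaker_mid 0.28 [574.7 161.7] [131 534] [188 639]
scene handle expected 0 [387.5 231.7]
scene handle expected 0.03 [392.5 220. ]
scene handle expected 0.06 [397.5 208.1]
knob exp [362.7 245.2] beaker exp [377.3 263.7]
probe_grip 0.76 [391.9 222.1] [203 376] [262 403]
swing_knob 0.85 [360.9 254. ] [229 330] [288 398]
beaker_mid 0.95 [220.8 170.2] [150 207] [188 233]
beaker_mid 0.62 [379.2 266. ] [247 361] [288 392]
[303  15  26  36 729] [315.7  32.1]
[ 299  152   35   71 1912] [315.6 184.9]
[273 176  23  10 204] [283.  180.6]
[ 69 228  35  26 424] [ 85.5 240.1]
[    0   294   640   186 61517] [302.9 418.1]
```

```bash
python3 -c "
from plant import ctrl
print(ctrl.sign_off())"
```

```text
the job is handed in; nothing more can be done
None
```

I handed the job in with the beaker on the plate inside its rim, the holder arm at its stop, the probe seated in the eyelet and everything released; no verdict came back, and I viewed 11 pictures, one over the limit of 10.

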